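Set up ceramic test tiles for drying with a clip-on logger

TASK

Get the ceramic test tiles ready for drying: stand every tile on the plywood board upright on its short end in the slotted rack, one to a slot, and move the temperature logger from its cradle to the top edge of any one of the standing tiles, squeezing its sprung clip open and letting it close on the tile. When all of that is in place, switch the blower on by pushing its toggle lever right over to the other side, and leave the bottle, the jar and the mortar where they are.

Things in the scene. Friction and masses are not known exactly. Their poses are not given: they have to be found in the camera images.
- tile_a: reddish-brown ceramic test tile, a slab 110 (its x) x 62 (its y) x 16 mm (its z), 240 g, origin at its centre; it starts lying flat on the board. May be absent (None from the start)
- tile_b: reddish-brown ceramic test tile, a slab 110 (its x) x 62 (its y) x 16 mm (its z), 240 g, origin at its centre; it starts lying flat on the board. May be absent (None from the start)
- tile_c: reddish-brown ceramic test tile, a slab 110 (its x) x 62 (its y) x 16 mm (its z), 240 g, origin at its centre; it starts lying flat on the board. May be absent (None from the start)
- tile_d: reddish-brown ceramic test tile, a slab 110 (its x) x 62 (its y) x 16 mm (its z), 240 g, origin at its centre; it starts lying flat on the board. May be absent (None from the start)
- board: fixed thin plywood board, 300 x 300 mm, 6 mm thick, flat on the bench; the tiles lie on it in two rows, their long sides (tile x) roughly along the board's y axis; origin at the centre of its underside
- rack: fixed metal rack, 100 (x) x 206 (y) mm, origin at its underside's centre. On an 8 mm base six dividers run along x, 16 mm thick, rounded tops 50 mm above the bench; between them five slots 20 mm wide at y = -72, -36, 0, 36, 72 mm, closed by side plates 66 mm apart inside, lips flared outwards, 53 mm high. A tile on end in a slot faces +y and -y, its top edge 118 mm above the bench
- blower: fixed grey cold-air blower, 100 (x) x 150 (y) x 85 mm high, on the robot's side of the rack with its grille (+x) facing the rack, its centre about 165 mm from the rack's centre; origin at the centre of its underside
- switch (a joint): black toggle lever on a small block on top of the blower; its hinge axis lies along the blower's x axis, 107 mm above the bench, over the blower's origin. 0 = off (lever leans 0.5 rad towards the blower's -y), 1.0 = on (leans 0.5 rad to +y); stays where it is left; about 1 N at the tip moves it
- switch_tip (a point): centre of the 26 mm ball at the end of the toggle lever, 60 mm from its hinge axis
- cradle: fixed grey cradle of the logger: foot 90 x 80 mm, and an upright tongue 16 mm thick (x) and 62 mm wide (y) whose top edge is 70 mm above the bench; origin at the centre of its underside. At the start the logger's jaws are clipped over the top edge of the tongue
- logger: clip-on cordless temperature logger, 90 g, like a big clothes-peg standing jaws down, handles up. Origin on its pivot pin (6.5 mm radius, along y); x = the way jaws and handles open and close; z up to the handles. Levers 28 mm wide along y; a white box 14 mm thick stands between the handles up to 41 mm above the pivot. At the start the pivot is 18 mm above the edge it sits on
- logger_mouth (a point): point midway between the two rubber jaw pads, 30 mm below the pivot; pads reach from 20 to 38 mm below it and lie flat on a 16 mm thick part, pressing with about 5 N. Squeezed to the stop they stand 36 mm apart at the tips, 26 mm at their upper ends
- logger_grip (a point): point midway between the two black handle plates, 40 mm above the pivot. The plates rise from 4 to 66 mm above the pivot and splay outwards: clipped on a 16 mm part they measure 47 mm over their outsides here, 61 mm at the top. Squeezed with over 6 N they come parallel, 23 mm over their outsides, at a stop
- bottle: amber bottle, 66 mm across, 150 mm high, a bystander; origin under its centre
- jar: white plastic jar, 72 mm across, 90 mm high, a bystander; origin under its centre
- mortar: white porcelain mortar bowl, 96 mm across, 60 mm high, a bystander; origin under its centre
Things that resemble listed ones, but are neither listed nor needed, are in the scene too. Leave any turquoise or yellow look-alike of the tile_c alone.

How it is judged:
On the way, in this order (a step that is already met when the one before it is completed fails the run):
1. all the tiles stand on their short ends in the rack and the logger is clipped on the top edge of one of them (y of tile_a in the frame of rack between -0.088 and 0.088 m and x of tile_a in the frame of rack between -0.025 and 0.025 m and z of tile_a in the frame of rack between 0.056 and 0.07 m and angle between tile_a's own y axis and vertical between 1.35079 and 1.79079 rad and angle between tile_a's own z axis and vertical between 1.35079 and 1.79079 rad and linear speed of each of tile_a, tile_b, tile_c, tile_d, logger below 0.1 m/s and y of tile_b in the frame of rack between -0.088 and 0.088 m and x of tile_b in the frame of rack between -0.025 and 0.025 m and z of tile_b in the frame of rack between 0.056 and 0.07 m and angle between tile_b's own y axis and vertical between 1.35079 and 1.79079 rad and angle between tile_b's own z axis and vertical between 1.35079 and 1.79079 rad and y of tile_c in the frame of rack between -0.088 and 0.088 m and x of tile_c in the frame of rack between -0.025 and 0.025 m and z of tile_c in the frame of rack between 0.056 and 0.07 m and angle between tile_c's own y axis and vertical between 1.35079 and 1.79079 rad and angle between tile_c's own z axis and vertical between 1.35079 and 1.79079 rad and y of tile_d in the frame of rack between -0.088 and 0.088 m and x of tile_d in the frame of rack between -0.025 and 0.025 m and z of tile_d in the frame of rack between 0.056 and 0.07 m and angle between tile_d's own y axis and vertical between 1.35079 and 1.79079 rad and angle between tile_d's own z axis and vertical between 1.35079 and 1.79079 rad and ((z of logger_mouth in the frame of tile_a between -0.006 and 0.006 m and y of logger_mouth in the frame of tile_a between -0.031 and 0.031 m and contact force between logger and tile_a above 3 N and distance between logger_mouth and tile_a below 0.06 m and angle between tile_a's own z axis and vertical between 1.35079 and 1.79079 rad) or (z of logger_mouth in the frame of tile_b between -0.006 and 0.006 m and y of logger_mouth in the frame of tile_b between -0.031 and 0.031 m and contact force between logger and tile_b above 3 N and distance between logger_mouth and tile_b below 0.06 m and angle between tile_b's own z axis and vertical between 1.35079 and 1.79079 rad) or (z of logger_mouth in the frame of tile_c between -0.006 and 0.006 m and y of logger_mouth in the frame of tile_c between -0.031 and 0.031 m and contact force between logger and tile_c above 3 N and distance between logger_mouth and tile_c below 0.06 m and angle between tile_c's own z axis and vertical between 1.35079 and 1.79079 rad) or (z of logger_mouth in the frame of tile_d between -0.006 and 0.006 m and y of logger_mouth in the frame of tile_d between -0.031 and 0.031 m and contact force between logger and tile_d above 3 N and distance between logger_mouth and tile_d below 0.06 m and angle between tile_d's own z axis and vertical between 1.35079 and 1.79079 rad)) and height (world z) of logger_mouth between 0.085 and 0.117 m and angle between logger's own z axis and vertical below 0.35 rad), for 0.3 s.
2. the blower is switched on (value of joint switch above 0.8 rad), for 0.2 s.
At the end, for the whole second after the job is handed in: Every tile stands on a short end on a slot floor (within 0.22 rad of upright, 25 mm of the rack's centre line), at rest; the logger grips (over 3 N) the top edge of one, pad middles below the edge, handles up within 0.35 rad; the lever is past 0.8 rad (all of step 1 and value of joint switch above 0.8 rad); the robot touches nothing.
It fails at once if the bottle is pushed more than 40 mm or tipped (distance of bottle from where it was at the start of the episode above 0.04 m or angle between bottle's own z axis and vertical above 0.4 rad).
It fails at once if the jar is pushed more than 40 mm or tipped (distance of jar from where it was at the start of the episode above 0.04 m or angle between jar's own z axis and vertical above 0.4 rad).
It fails at once if the mortar is pushed more than 40 mm or tipped (distance of mortar from where it was at the start of the episode above 0.04 m or angle between mortar's own z axis and vertical above 0.4 rad).
Of tile_a, tile_b, tile_c, tile_d only 3 to 4 are there at a start; the rules pass over those that are not, and their reading is None.
At some moment in a run one of tile_a, tile_b, tile_c, tile_d may be knocked a few centimetres aside while the robot is not near it.
Once in a run the grip may slacken for a moment while it holds something.
It also fails if it takes over 208 s, if anything falls off the work surface, if the arm or the gripper's body presses on something with over 40 N, if the wrist force passes 120 N, or if a joint passes its speed limit or range.

ROBOT

A 7-joint arm with a two-finger parallel gripper is mounted at the origin on the work surface. World frame = base frame: x ahead of the robot, y to its left, z up, the work surface at z = 0. Lengths are in m, angles in rad, forces in N, time in s.
With the tool pointing down it reaches from about 0.425 to 0.95 m from the base axis. Payload 4.7 kg.
Tool frame: the origin (TCP) lies between the finger pads; the fingertips stand 25 mm ahead of it and the grasp point (between the pads) lies 6 mm ahead of it; z points along the fingers, y is the line along which they close (so a half turn about z gives the same grasp; the last joint's range is limited). The gripper opens to 85 mm and grips with 20 to 120 N. Pads are 22 mm wide; open, the fingers measure 114 mm over their backs; the gripper's body (76 mm by 85 mm) begins 54 mm behind the grasp point. The pads swing forward as they close: fully open they stand 13 mm farther back than shut.
Start: joints at [1.273, 0.469, -0.049, 1.532, 0.024, 1.141, -0.082], TCP at [0.179, -0.651, 0.256] pointing down, gripper open.
Joint ranges: [-2.59, 2.59], [-0.33, 1.99], [-1.39, 1.29], [0.1, 2.45], [-1.04, 4.18], [0.21, 1.99], [-2.66, 2.66]. Speed limits (rad/s): [2.57, 2.57, 3.14, 3.14, 3.14, 3.14, 3.14].

INTERFACE

Orientations are given as a 3x3 rotation matrix whose columns are the frame's x, y, z axes.
In Python, from rig import * gives the robot as it stands. Calls block until the motion is done:
- movep(position, orientation): joint-space move of the TCP to a pose.
- move_l(position, attitude=None, feed=0.15, until_force=None): straight line of the TCP; attitude=None keeps the orientation; feed is the mean speed in m/s. With until_force (N) it stops when the force on the tool has changed by that much, and returns True; else False.
- move_joints(angles): joint-space move.
- command_gripper(opening, newtons=None): finger opening in m; newtons is the grip in N (None keeps the last); returns when the fingers have stopped.
- sleep(seconds).
- inverse_kinematics(position, orientation): joint angles nearest the present ones, or None.
- sense(): the state.
- camera(name): name is "scene" or "top" or "wrist"; returns (picture, depth): 400x640x3 uint8, red, green, blue; 400x640 float32, m along the optical axis (not along the pixel's ray), 0 where there is no reading.
- camera_params(name): a dict with "K" (3x3 intrinsics, pixels), "position" and "rotation" of the camera in the world; the wrist camera has in their place "tool_from_camera" (4x4, takes a point from camera to tool coordinates, whose origin is the TCP and whose axes are the flange's). Camera axes: x right, y down, z forward; pixel columns grow to the right and rows downward; lengths in m; the calibration is good to about 2 mm. A picture is of the moment at which its call begins: read the wrist's pose just before it. camera_params takes no time and is no camera call.
A pose or a line that the arm cannot do raises Unreachable and nothing moves.
- finish_job(): hands the job in; it is judged then, once.
The state is a dict: "time_s": time; "joint_pos": joint angles; "qd": joint speeds; "joint_efforts": joint torques, N m; "position": TCP position; "tcp_rot": TCP orientation; "wrist_force": force on the tool from outside, world axes, zero at the start; "ft_torque": the same for the moment, N m; "finger_gap": finger opening in m; "gripper_force": force on a finger pad.
Only numpy, scipy, OpenCV 4.12 (cv2) and the standard library are available. Lean on these libraries where they do the work, as an engineer would, in place of code of your own. Each camera call takes 0.05 s, during which the arm holds its last target. There are 200 camera calls.

## Working session

There is one attempt and no reset: what is moved stays moved. The work goes in short steps, each a Python script; the robot and the scene stay as the last script left them, time stands still between calls to the robot, and variables do not carry over. Pictures are saved under pics/ and viewed, at most 14 in all, crops included, and the job is handed in when it is done.

```bash
mkdir -p pics; ls; python3 - <<'E'
from rig import *
import cv2,numpy as np
for n in ("scene","top"):
    p,d=camera(n); cv2.imwrite(f"pics/{n}0.png",p[:,:,::-1]); np.savez(f"{n}0.npz",p=p,d=d); print(n,camera_params(n))
print(camera_params("wrist")); print(sense())
E
```

```text
pics
scene {'K': array([[415.87926432,   0.        , 324.01141575],
       [  0.        , 415.87926432, 196.78462983],
       [  0.        ,   0.        ,   1.        ]]), 'position': array([1.49172796, 0.07559105, 0.97241134]), 'rotation': array([[-5.31076573e-02,  6.48054063e-01, -7.59740421e-01],
       [ 9.98588512e-01,  3.38949263e-02, -4.08915346e-02],
       [-7.48579623e-04, -7.60839710e-01, -6.48939423e-01]])}
top {'K': array([[444.85006148,   0.        , 315.1814054 ],
       [  0.        , 444.85006148, 202.06204291],
       [  0.        ,   0.        ,   1.        ]]), 'position': array([0.26821825, 0.03421216, 1.36556202]), 'rotation': array([[ 0.06715589, -0.97587614,  0.20773984],
       [-0.99774017, -0.06613355,  0.01187053],
       [ 0.0021544 , -0.20806756, -0.97811208]])}
{'K': array([[299.9050437 ,   0.        , 317.69119811],
       [  0.        , 299.9050437 , 197.52166132],
       [  0.        ,   0.        ,   1.        ]]), 'tool_from_camera': array([[ 3.32910390e-04, -9.60783316e-01, -2.77300035e-01,
         6.92954010e-02],
       [ 9.99999441e-01,  4.145
[... 360 characters left out ...]
, 'qd': array([ 0.00032044, -0.0027849 ,  0.00098618, -0.00388555,  0.00062358,
        0.00109271, -0.00338201]), 'joint_efforts': array([ 1.35670216e-03, -5.11512280e+01, -4.68512066e-02, -2.38391501e+01,
        1.07732802e-02,  4.30731161e-03, -7.54483921e-06]), 'position': array([ 0.17914541, -0.65030299,  0.25537159]), 'tcp_rot': array([[ 9.64088992e-01,  2.65578908e-01, -5.09452045e-04],
       [ 2.65579392e-01, -9.64087555e-01,  1.66518080e-03],
       [-4.89194780e-05, -1.74068244e-03, -9.99998484e-01]]), 'wrist_force': array([-0.34772565, -0.39021584, -0.55215109]), 'ft_torque': array([ 0.01001828, -0.02716521,  0.05861664]), 'gripper_force': 0.0, 'finger_gap': 0.08562791252392803}
```

View pics/scene0.png

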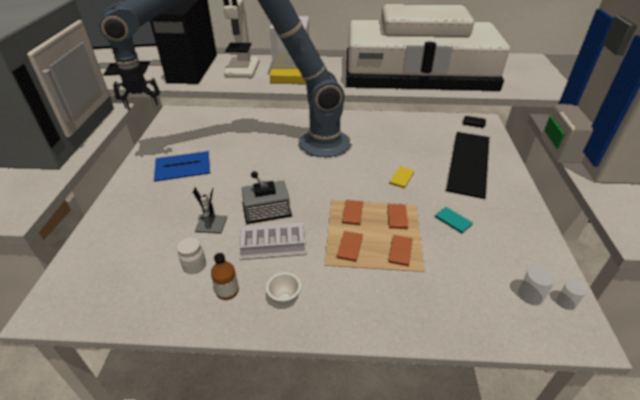

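View pics/top0.png

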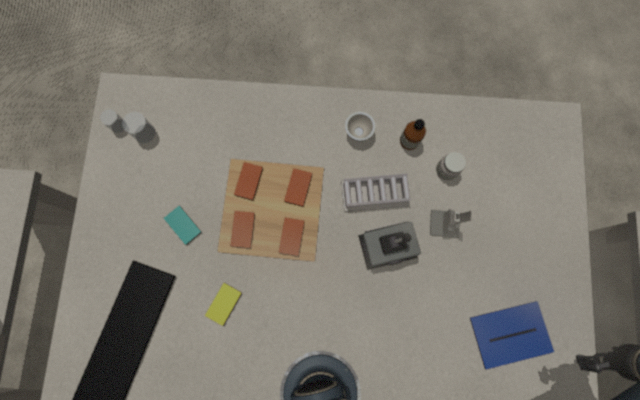

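The scene shows four brown tiles on the board, at top-view pixels (249,181), (298,187), (242,229) and (291,237). The rack is at (376,192), the blower with its lever at (395,243), the cradle and logger at (450,222). The mortar, bottle and jar are at (360,126), (414,132) and (452,165).

```bash
cat > h.py <<'E'
from rig import *
import numpy as np, cv2
from scipy.spatial.transform import Rotation as R
def cam_pose(name):
    c=camera_params(name)
    if name!="wrist": return c["K"],c["rotation"],c["position"]
    s=sense(); T=c["tool_from_camera"]; r=s["tcp_rot"]
    return c["K"],r@T[:3,:3],r@T[:3,3]+s["position"]
def cloud(name,png=None):
    """picture and the HxWx3 world points (nan without reading)"""
    K,Rc,t=cam_pose(name); p,d=camera(name)
    if png: cv2.imwrite(f"pics/{png}.png",p[:,:,::-1])
    v,u=np.mgrid[:d.shape[0],:d.shape[1]]
    P=np.dstack([(u-K[0,2])/K[0,0]*d,(v-K[1,2])/K[1,1]*d,d])@Rc.T+t
    P[d<=0]=np.nan
    return p,P
def tiles(p,P):
    """brown tiles: list of (cx,cy,ztop,yaw of long side,long,short)"""
    hsv=cv2.cvtColor(p,cv2.COLOR_RGB2HSV)
    m=((hsv[...,0]<12)|(hsv[...,0]>172))&(hsv[...,1]>110)&(hsv[...,2]>50)
    m=cv2.morphologyEx(m.astype(np.uint8),cv2.MORPH_OPEN,np.ones((3,3)))
    n,l,st,_=cv2.connectedComponentsWithStats(m); out=[]
    for i in range(1,n):
        if st[i,4]<150: continue
        q=P[l==i]; q=q[np.isfinite(q[:,2])]
        if len(q)<100: continue
        z=np.percentile(q[:,2],60); q=q[abs(q[:,2]-z)<.006]
        (c,s,a)=cv2.minAreaRect((q[:,:2]*1000).astype(np.float32)); a=np.radians(a)
        if s[0]<s[1]: a+=np.pi/2
        a=(a+np.pi/2)%np.pi-np.pi/2
        out.append((c[0]/1e3,c[1]/1e3,z,a,max(s),min(s)))
    return out
def down(yaw): # tool z down, tool y (closing) along (cos yaw, sin yaw)
    y=np.array([np.cos(yaw),np.sin(yaw),0]); z=np.array([0,0,-1.]); return np.column_stack([np.cross(y,z),y,z])
E
python3 - <<'E'
from h import *
np.set_printoptions(precision=4,suppress=True)
for n in("top","scene"):
    p,P=cloud(n); 
    for t in tiles(p,P): print(n,np.round(t,4))
    if n=="top":
        for nm,u,v in [("rack",376,192),("blow",372,250),("ball",405,240),("cradle",437,222),("logger",455,218),("mortar",360,126),("bottle",414,132),("jar",452,160),("board",270,210),("table",330,300)]:
            print(nm,P[v,u], P[v-1:v+2,u-1:u+2,2].std())
for nm,pos in [("rack",[.6,-.2]),]:
    pass
E
```

```text
top [  0.6082   0.264    0.0226  -0.191  108.476   62.2606]
top [  0.5987   0.1078   0.0226  -0.1924 109.109   60.7217]
top [  0.4558   0.2667   0.0222  -0.0169 106.894   60.8781]
top [  0.4437   0.1162   0.0226  -0.1217 104.2521  60.1149]
rack [ 0.6009 -0.1371  0.0111] 0.0023283064567227014
blow [ 0.4104 -0.1228  0.0858] 0.0025215189974058918
ball [ 0.4339 -0.2     0.1711] 0.0017152693300727054
cradle [ 0.518  -0.3277  0.0143] 0.001673986117489428
logger [ 0.5118 -0.3478  0.1282] 0.004796216107759591
mortar [ 0.8123 -0.0761  0.0211] 0.0028411749088455883
bottle [ 0.7651 -0.229   0.118 ] 0.003682431722917718
jar [ 0.6968 -0.3517  0.0855] 0.0022149207512903064
board [0.5219 0.1891 0.0078] 0.002371827399185636
table [ 0.2617 -0.0136  0.0028] 0.0024232796729645287
scene [  0.447    0.1154   0.0234  -0.0892 109.9968  57.5161]
scene [  0.4573   0.2664   0.0228  -0.0185 112.6966  57.797 ]
scene [  0.6036   0.1076   0.0234  -0.1964 107.036   59.365 ]
scene [  0.6137   0.2634   0.0233  -0.195  108.4929  58.3461]
```

```bash
python3 - <<'E'
from h import *
np.set_printoptions(precision=3,suppress=True)
# feasibility of placing poses
for th in (0,20,30,40):
  for s in(1,-1):
    th_=np.radians(th); z=np.array([0,-np.cos(th_),-np.sin(th_)]); y=np.array([s,0,0.]); M=np.column_stack([np.cross(y,z),y,z])
    print(th,s,[inverse_kinematics([.6,yy,h],M) is not None for yy in(-.21,-.06) for h in(.11,.2)])
for k,(x,y) in dict(cr=(.51,-.34),rk=(.58,-.13)).items():
    movep([x-.05,y,.30],down(-np.pi/2)); sleep(.2)
    p,P=cloud("wrist",k+"1"); np.savez(k+"1.npz",p=p,P=P); s=sense(); print(k,s["position"],s["time_s"],s["joint_pos"])
E
```

```text
0 1 [True, True, True, True]
0 -1 [True, True, True, True]
20 1 [True, True, True, True]
20 -1 [True, True, True, True]
30 1 [True, True, True, True]
30 -1 [True, True, True, True]
40 1 [True, True, True, True]
40 -1 [True, True, True, True]
cr [ 0.46  -0.341  0.3  ] 2.0 [ 0.688  0.272 -0.153  1.722  0.045  1.152 -1.051]
rk [ 0.53  -0.132  0.3  ] 3.1417 [ 0.394  0.236 -0.273  1.774  0.07   1.141 -1.475]
```

```bash
python3 -c "
import cv2,numpy as np
a=[cv2.imread(f'pics/{k}1.png')[:, :] for k in('cr','rk')]
cv2.imwrite('pics/m1.png',cv2.resize(np.vstack(a),(480,600)))"
```

```text
(no output)
```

View pics/m1.png

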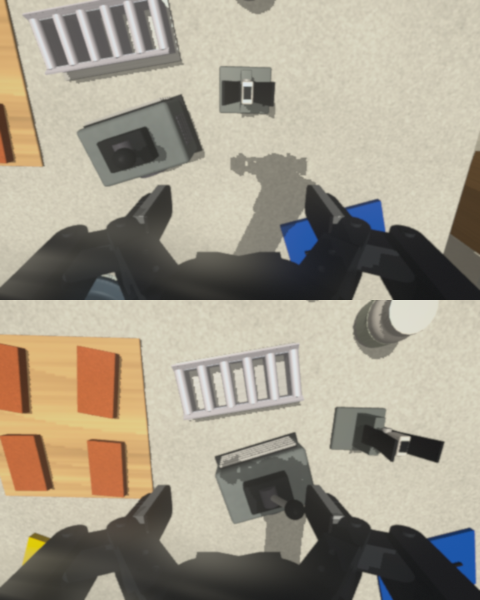

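The top half shows the cradle and logger at (247,90), with the handles spreading left-right. The bottom half shows the rack at (240,382), the blower at (262,480) with its ball at (293,508), and the tiles at left.

```bash
cat >> h.py <<'E'
def rect(q): # xy rectangle of points -> centre, yaw of long side, sizes
    c,s,a=cv2.minAreaRect((q*1000).astype(np.float32)); a=np.radians(a)
    if s[0]<s[1]: a+=np.pi/2
    return np.array(c)/1e3,(a+np.pi/2)%np.pi-np.pi/2,max(s),min(s)
def inbox(P,x0,x1,y0,y1,z0,z1):
    q=P.reshape(-1,3); q=q[np.isfinite(q[:,2])]
    return q[(q[:,0]>x0)&(q[:,0]<x1)&(q[:,1]>y0)&(q[:,1]<y1)&(q[:,2]>z0)&(q[:,2]<z1)]
E
python3 - <<'E'
from h import *
np.set_printoptions(precision=4,suppress=True)
movep([.53,-.14,.22],down(-np.pi/2)); sleep(.2); p,P=cloud("wrist","rk2"); np.savez("rk2.npz",p=p,P=P)
movep([.45,-.34,.25],down(-np.pi/2)); sleep(.2); p,P=cloud("wrist","cr2"); np.savez("cr2.npz",p=p,P=P)
movep([.38,-.16,.27],down(-np.pi/2)); sleep(.2); p,P=cloud("wrist","bl2"); np.savez("bl2.npz",p=p,P=P)
C={k:np.load(k+".npz")["P"] for k in("rk1","rk2","cr1","cr2","bl2")}
C["top"]=cloud("top")[1]
for k,P in C.items():
    q=inbox(P,.52,.72,-.28,-.01,.04,.062)
    if len(q)>300: print(k,"rack",rect(q[:,:2]),len(q),np.percentile(q[:,2],[50,95]))
    q=inbox(P,.36,.53,-.27,-.07,.079,.09)
    if len(q)>300: print(k,"blower",rect(q[:,:2]),np.median(q[:,2]))
    q=inbox(P,.36,.53,-.27,-.07,.150,.185)
    if len(q)>20: print(k,"ball",np.median(q,0),q[:,2].max(),len(q))
    q=inbox(P,.45,.57,-.41,-.26,.1,.2)
    if len(q)>20: print(k,"logger",rect(q[:,:2]),np.percentile(q[:,2],[5,50,98]),len(q))
    q=inbox(P,.45,.57,-.41,-.26,.006,.02)
    if len(q)>20: print(k,"foot",rect(q[:,:2]),np.median(q[:,2]))
E
```

```text
rk1 rack (array([ 0.5998, -0.1335]), np.float64(-1.4132231604311447), 196.3231201171875, 86.13005828857422) 7830 [0.0484 0.0522]
rk1 blower (array([ 0.4357, -0.1788]), np.float64(-1.2660895522509898), 149.53273010253906, 99.41954803466797) 0.08425755846073502
rk1 ball [ 0.4478 -0.2023  0.1685] 0.17475713738516616 596
rk1 logger (array([ 0.5178, -0.352 ]), np.float64(1.5411122006526554), 63.0622444152832, 28.58172035217285) [0.1087 0.1307 0.1536] 2583
rk1 foot (array([ 0.5169, -0.3518]), np.float64(1.535376151138788), 89.68994140625, 80.2727279663086) 0.011475975095094904
rk2 rack (array([ 0.5997, -0.1335]), np.float64(-1.413517106836462), 196.50906372070312, 86.11244201660156) 12539 [0.0484 0.0522]
rk2 blower (array([ 0.4356, -0.1789]), np.float64(-1.264594853089183), 149.3690185546875, 99.38713836669922) 0.08422148541274854
rk2 ball [ 0.4517 -0.1977  0.1641] 0.17147979437014269 570
rk2 logger (array([ 0.518 , -0.3488]), np.float64(1.5400075214324902), 55.593162536621094, 28.638322830200195) [0.1057 0.1287 0.1532] 3837
rk2 foot (array([ 0.5172, -0.3522]), np.float64(1.548312589291902
[... 1631 characters left out ...]
 28.27428436279297) [0.1084 0.1297 0.1535] 4538
bl2 foot (array([ 0.5169, -0.3524]), np.float64(1.5430734856374442), 90.33146667480469, 80.2684097290039) 0.011498257586418426
top rack (array([ 0.5981, -0.1351]), np.float64(-1.4209311475741613), 196.51104736328125, 87.31611633300781) 1083 [0.0486 0.0545]
top blower (array([ 0.4286, -0.1625]), np.float64(-1.3101589594031329), 114.59680938720703, 102.13406372070312) 0.0839687814225194
top logger (array([ 0.5162, -0.3531]), np.float64(-1.5669657859458122), 61.18824768066406, 28.837154388427734) [0.1049 0.1286 0.1563] 218
top foot (array([ 0.5422, -0.3457]), np.float64(0.9968948989998268), 171.4851837158203, 76.48731231689453) 0.01168852200913928
```

```bash
python3 -c "
import cv2,numpy as np
a=[cv2.imread(f'pics/{k}.png')[:280] for k in('rk2','cr2','bl2')]
cv2.imwrite('pics/m2.png',cv2.resize(np.vstack(a),None,fx=.7,fy=.7))"
```

```text
(no output)
```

View pics/m2.png

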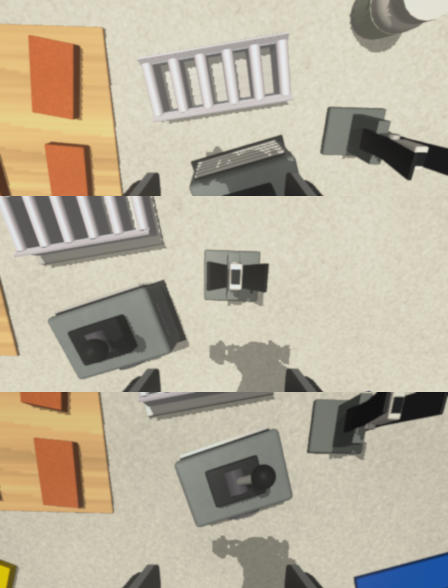

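Middle panel: the logger is at (236,277) with its handles along the image row. Top panel: the rack slots are clear. Bottom panel: the toggle ball is at (262,477), leaning right (-y). The heights match the text: rack 52 mm, blower 84, foot 11.5, logger top 153.5.

```bash
cat >> h.py <<'E'
RC=np.array([.5998,-.1334]); RY=1.728   # rack centre, yaw of rack y
ry=np.array([np.cos(RY),np.sin(RY),0]); rx=np.array([ry[1],-ry[0],0]); Z=np.array([0,0,1.])
TH=np.radians(30); GE=.018            # tool tilt, grasp distance from tile end
def tool(e,n,s):                       # tool attitude for tile end direction e, face normal n
    z=-np.sin(TH)*e-np.cos(TH)*n; y=s*np.cross(n,e); return np.column_stack([np.cross(y,z),y,z])
def tileframe(e,n): return np.column_stack([e,np.cross(n,e),n])
def see_tiles(png=None):
    movep([.45,.19,.32],down(-np.pi/2)); sleep(.15); p,P=cloud("wrist",png); return tiles(p,P)
def pick_poses(t,ez,s,zg):
    e=ez*np.array([np.cos(t[3]),np.sin(t[3]),0]); M=tool(e,Z,s)
    g=np.array([t[0],t[1],0])+e*(.055-GE)+Z*zg
    return e,M,g-M[:,2]*.006
E
python3 - <<'E'
from h import *
np.set_printoptions(precision=4,suppress=True)
q=np.load("rk2.npz")["P"]; q=inbox(q,.5,.7,-.28,0,.046,.06)
L=np.c_[(q-np.r_[RC,0])@rx,(q-np.r_[RC,0])@ry]
a=L[abs(L[:,0])<.025,1]; h,b=np.histogram(a,np.arange(-.108,.109,.004)); print(np.c_[b[:-1]*1000,h][h>0].astype(int).tolist())
T=see_tiles("t1")
for t in T:
    print(np.round(t,4))
    for ez in(1,-1):
        for s in(1,-1):
            e,M,g=pick_poses(t,ez,s,.03)
            r=[inverse_kinematics(g+Z*d,M) for d in(0,.2)]; 
            r+=[inverse_kinematics(np.r_[RC,0]+ry*yy+Z*d,tool(Z,ry,s)) for yy in(-.06,.09) for d in(.11,.22)]
            print(ez,s,[x is not None for x in r], r[0], r[3])
E
```

```text
[[-99, 21], [-95, 215], [-91, 242], [-87, 282], [-83, 39], [-63, 32], [-59, 215], [-55, 246], [-51, 249], [-47, 30], [-27, 37], [-23, 228], [-19, 240], [-15, 233], [-11, 25], [8, 38], [12, 242], [16, 232], [20, 214], [24, 16], [44, 39], [48, 252], [52, 232], [56, 193], [60, 12], [80, 47], [84, 262], [88, 228], [92, 174], [96, 6]]
[  0.605    0.2658   0.0215  -0.1913 101.3671  60.8589]
1 1 [True, True, True, True, True, True] [ 0.1633  1.2029 -1.0722  1.2542  0.5776  1.5157  0.5581] [ 0.33    0.6114 -0.6552  1.9041  1.4106  1.4897 -0.8659]
1 -1 [True, True, True, True, True, True] [ 0.0179  1.0481 -0.6917  1.2658  0.2619  1.4048 -2.3707] [ 0.5437  0.7526 -0.9931  1.8926  1.5405  1.7144  2.269 ]
-1 1 [True, True, True, True, True, True] [-0.2161  0.6899 -0.6197  2.0521  1.5051  0.7595  2.5629] [ 0.33    0.6114 -0.6552  1.9041  1.4106  1.4897 -0.8659]
-1 -1 [True, True, True, True, True, True] [-0.0526  0.7851 -0.8551  2.0434  1.5756  0.9276 -0.569 ] [ 0.5437  0.7526 -0.9931  1.8926  1.5405  1.7144  2.269 ]
[  0.599    0.1092   0.0216  -0.1912 108.9443  60.7742]
1 1 [True, True, True, T
[... 1180 characters left out ...]
 [-0.1804  0.656  -0.8635  2.348   1.6875  0.8725 -0.8258] [ 0.5437  0.7526 -0.9931  1.8926  1.5405  1.7144  2.269 ]
[  0.4435   0.1177   0.0216  -0.0978 108.3926  60.6427]
1 1 [True, True, True, True, True, True] [ 0.4278  0.9773 -1.0002  1.7778  0.5116  1.2804  0.6907] [ 0.33    0.6114 -0.6552  1.9041  1.4106  1.4897 -0.8659]
1 -1 [True, True, True, True, True, True] [ 0.1718  0.787  -0.5676  1.7926  0.1891  1.1508 -2.1393] [ 0.5437  0.7526 -0.9931  1.8926  1.5405  1.7144  2.269 ]
-1 1 [False, True, True, True, True, True] None [ 0.33    0.6114 -0.6552  1.9041  1.4106  1.4897 -0.8659]
-1 -1 [False, True, True, True, True, True] None [ 0.5437  0.7526 -0.9931  1.8926  1.5405  1.7144  2.269 ]
```

```bash
cat >> h.py <<'E'
def look(x,y):
    movep([x-.06,y,.27],down(-np.pi/2)); sleep(.15)
    T=tiles(*cloud("wrist")); return min(T,key=lambda t:np.hypot(t[0]-x,t[1]-y))
def pick(x,y):
    t=look(x,y); print("tile",np.round(t,4))
    assert abs(t[4]-109)<5 and abs(t[5]-61)<4 and abs(t[2]-.022)<.004
    command_gripper(.078,80)
    e,M,g=pick_poses(t,1,1,.045); movep(g+Z*.06,M); move_l(g,feed=.15)
    hit=move_l(g-Z*.030,feed=.03,until_force=5); zc=sense()["position"][2]
    move_l(sense()["position"]+Z*.004,feed=.05)
    command_gripper(.05,80); s=sense()
    M=s["tcp_rot"]; d=np.array([t[0],t[1],t[2]-.008])-s["position"]
    off=M.T@d; off[1]=0                     # tile centre in the tool, centred by the jaws
    print("hit",hit,zc,"gap",s["finger_gap"],"off",off)
    move_l(s["position"]+Z*.20,feed=.2); print("gap",sense()["finger_gap"],sense()["gripper_force"])
    np.save("off.npy",off); return off
def place_pose(off,slot,z): # tile centre over slot at height z
    M=tool(Z,ry,1); c=np.r_[RC,0]+ry*slot+Z*z; return c-M@off,M
def preplace(off,slot): movep(*place_pose(off,slot,.19)); 
def insert(off,slot):
    p,M=place_pose(off,slot,.118); move_l(p,feed=.15)
    p,M=place_pose(off,slot,.060); hit=move_l(p,feed=.04,until_force=10)
    s=sense(); zt=(s["position"]+M@off)[2]; print("hit",hit,"tile centre z",zt,"gap",s["finger_gap"],s["wrist_force"],s["time_s"]); return zt
def release():
    command_gripper(.085); s=sense(); M=s["tcp_rot"]
    move_l(s["position"]-M[:,2]*.03,feed=.06); move_l(s["position"]-M[:,2]*.11,feed=.2)
E
python3 - <<'E'
from h import *
off=pick(.599,.109)
preplace(off,-.072); p,P=cloud("scene","s1"); cloud("wrist","w1"); print(sense()["time_s"],sense()["finger_gap"])
cv2.imwrite("pics/m3.png",np.hstack([cv2.resize(p[150:330,150:400,::-1],None,fx=2,fy=2)]))
E
```

```text
tile [ 5.996000e-01  1.083000e-01  2.150000e-02 -1.918000e-01  1.078438e+02
  6.062270e+01]
hit True 0.022678450928998502 gap 0.06025657219546013 off [0.02785656 0.         0.03205627]
gap 0.05995936662248291 87.44357585906982
15.4833 0.05979140090144543
```

View pics/m3.png

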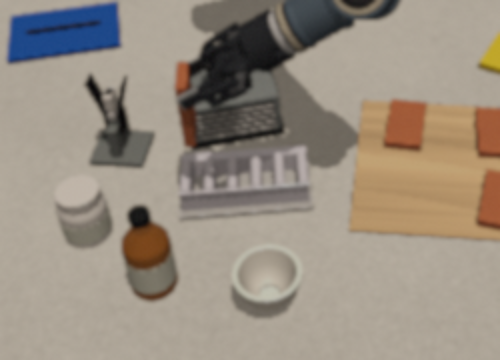

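The crop shows the tile held on end in the gripper above the right of the rack (185,100). It looks upright, so I'll check its tilt numerically and then insert.

```bash
cat >> h.py <<'E'
def held(slot,off):
    """held tile from the scene camera: tilt of its visible brown points"""
    p,P=cloud("scene"); hsv=cv2.cvtColor(p,cv2.COLOR_RGB2HSV)
    m=((hsv[...,0]<12)|(hsv[...,0]>172))&(hsv[...,1]>110)&(hsv[...,2]>40)
    q=P[m]; c=np.r_[RC,0]+ry*slot; q=q[np.isfinite(q[:,2])]; L=np.c_[(q-c)@rx,(q-c)@ry,q[:,2]]
    L=L[(abs(L[:,0])<.06)&(abs(L[:,1])<.03)&(L[:,2]>.09)]
    f=np.polyfit(L[:,2],L[:,1],1); print("held n",len(L),"dy/dz",f[0],"y mean",L[:,1].mean(),"x",np.percentile(L[:,0],[5,95]),"z",np.percentile(L[:,2],[2,98]),"sense z",(sense()["position"]+sense()["tcp_rot"]@off)[2])
E
python3 - <<'E'
from h import *
off=np.load("off.npy"); held(-.072,off); insert(off,-.072)
E
```

```text
held n 204 dy/dz -0.01646858642809817 y mean 0.003372082529979958 x [-0.01709135  0.03338913] z [0.14451617 0.24838258] sense z 0.18945104607622298
hit True tile centre z 0.06273345811988451 gap 0.060099416156633785 [-1.29920604  1.5837918   4.09254196] 17.5083
```

```bash
cat >> h.py <<'E'
def check_rack():
    """brown points above the rack in rack coordinates, grouped per slot"""
    p,P=cloud("scene"); hsv=cv2.cvtColor(p,cv2.COLOR_RGB2HSV)
    m=((hsv[...,0]<12)|(hsv[...,0]>172))&(hsv[...,1]>110)&(hsv[...,2]>40)
    q=P[m]; q=q[np.isfinite(q[:,2])]; c=np.r_[RC,0]; L=np.c_[(q-c)@rx,(q-c)@ry,q[:,2]]
    L=L[(abs(L[:,0])<.06)&(abs(L[:,1])<.12)&(L[:,2]>.055)]
    for s in(-.072,-.036,0,.036,.072):
        k=L[abs(L[:,1]-s)<.018]
        if len(k)>25: print("slot",s,"n",len(k),"y",np.percentile(k[:,1],[5,50,95]).round(4),"x",np.percentile(k[:,0],[3,97]).round(4),"top",np.percentile(k[:,2],97).round(4),"dy/dz",np.polyfit(k[:,2],k[:,1],1)[0].round(3))
E
python3 - <<'E'
from h import *
release(); check_rack()
off=pick(.444,.118); preplace(off,-.036); held(-.036,off); insert(off,-.036)
E
```

```text
slot -0.072 n 165 y [-0.0772 -0.0696 -0.0631] x [-0.0251  0.0332] top 0.1217 dy/dz -0.001
tile [ 4.432000e-01  1.167000e-01  2.160000e-02 -9.570000e-02  1.083443e+02
  6.043450e+01]
hit True 0.022618609208385505 gap 0.06050901370332008 off [0.02790526 0.         0.0319895 ]
gap 0.060359754021070904 86.2615442276001
held n 246 dy/dz 0.14288682347066378 y mean -0.001833559113576693 x [-0.02151033  0.03216289] z [0.10277186 0.24753177] sense z 0.18936969058788364
hit True tile centre z 0.06264526444512 gap 0.06033677905152065 [-0.42564012  1.4370431   4.56213676] 29.525
```

```bash
python3 - <<'E'
from h import *
release(); check_rack()
off=pick(.607,.265); preplace(off,0); held(0,off); z=insert(off,0)
if abs(z-.0627)<.002: release(); check_rack()
cloud("scene","s3")
E
```

```text
slot -0.072 n 166 y [-0.0775 -0.07   -0.0636] x [-0.0254  0.0338] top 0.1228 dy/dz -0.012
slot -0.036 n 151 y [-0.0419 -0.0355 -0.0286] x [-0.0241  0.0337] top 0.1224 dy/dz -0.002
tile [ 6.144000e-01  2.252000e-01  2.160000e-02 -1.902000e-01  1.079529e+02
  6.082430e+01]
hit True 0.022698110366224104 gap 0.06029175802953107 off [0.02789361 0.         0.03206588]
gap 0.06004717577018049 87.18868017196655
held n 220 dy/dz 0.12825100546638557 y mean -0.0011124838052272656 x [-0.01973149  0.03335428] z [0.10844537 0.24779969] sense z 0.18931567599198137
hit True tile centre z 0.06262450370749023 gap 0.06007734954324052 [0.28415643 2.18474664 5.00850092] 41.9917
slot -0.072 n 165 y [-0.0773 -0.0697 -0.0636] x [-0.0245  0.0333] top 0.1216 dy/dz -0.009
slot -0.036 n 148 y [-0.0419 -0.0355 -0.0285] x [-0.0246  0.0335] top 0.1219 dy/dz -0.007
slot 0 n 142 y [-0.0064 -0.0003  0.006 ] x [-0.0249  0.0339] top 0.122 dy/dz 0.008
```

View pics/s3.png

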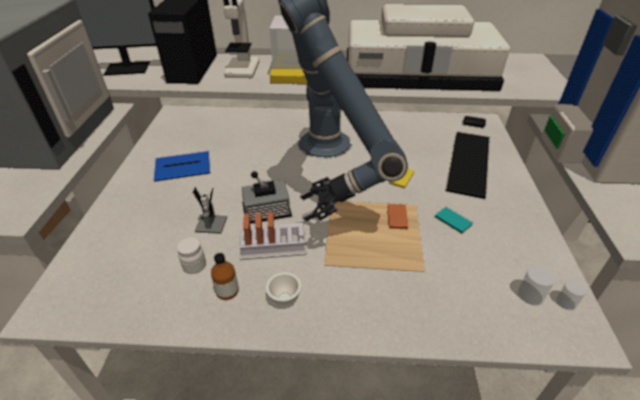

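The picture shows three tiles standing in the rack at (248..270,230) and one left on the board at (397,216). The third tile had been knocked about 4 cm, and the fresh look caught it.

```bash
python3 - <<'E'
from h import *
off=pick(.456,.267); preplace(off,.072); held(.072,off); z=insert(off,.072)
if abs(z-.0627)<.002: release(); check_rack()
# close look at tile tops
for k,x in(("r3",.53),("r4",.57)):
    movep([x,-.09,.30],down(-np.pi/2)); sleep(.15); p,P=cloud("wrist",k); q=inbox(P,.5,.72,-.28,0,.108,.13)
    c=np.r_[RC,0]; L=np.c_[(q-c)@rx,(q-c)@ry]
    j=q[abs(L[:,1]-.072)<.016]; print(k,rect(j[:,:2]),np.median(j[:,2]),len(j)); l=L[abs(L[:,1]-.072)<.016]; print(np.percentile(l,[1,50,99],axis=0))
# logger again
movep([.45,-.34,.25],down(-np.pi/2)); sleep(.15); p,P=cloud("wrist"); q=inbox(P,.45,.57,-.41,-.26,.135,.16); print(rect(q[:,:2]),sense()["time_s"])
q=inbox(P,.45,.57,-.41,-.26,.1,.2);print(rect(q[:,:2]))
E
```

```text
tile [ 4.554000e-01  2.679000e-01  2.160000e-02 -1.700000e-02  1.078954e+02
  6.012890e+01]
hit True 0.022633810096346355 gap 0.060101940483438136 off [0.02787164 0.         0.03197504]
gap 0.05991665325079358 86.69583320617676
held n 157 dy/dz 0.02253095664527276 y mean 0.00044257962376319704 x [-0.02622562  0.03170524] z [0.14293119 0.24828701] sense z 0.1892870100030874
hit True tile centre z 0.06251483844454844 gap 0.05976163045343812 [0.08965133 1.5061843  4.7449568 ] 54.3583
slot -0.072 n 166 y [-0.0774 -0.0699 -0.0637] x [-0.0254  0.0335] top 0.122 dy/dz -0.003
slot -0.036 n 147 y [-0.0418 -0.0354 -0.0284] x [-0.0253  0.0335] top 0.1224 dy/dz -0.006
slot 0 n 144 y [-0.0063 -0.0002  0.0063] x [-0.0243  0.0336] top 0.1212 dy/dz 0.006
slot 0.072 n 112 y [0.0655 0.0709 0.0763] x [-0.0227  0.0328] top 0.1212 dy/dz 0.007
r3 (array([ 0.58803131, -0.06214017]), np.float64(0.16390381652524955), 61.78094482421875, 16.09189796447754) 0.11723825183703898 1116
[[-0.03055749  0.06420483]
 [ 0.00104504  0.0719174 ]
 [ 0.02991833  0.0800058 ]]
r4 (array([ 0.5881709 , -0.06207056]), np.float64(0.1654125805065636), 61.82078552246094, 16.22287368774414) 0.11726794556276143 1013
[[-0.03040111  0.06423045]
 [ 0.00141534  0.07184621]
 [ 0.03027331  0.08015379]]
(array([ 0.51762805, -0.35299149]), np.float64(1.5485797043492378), 60.32381820678711, 27.915102005004883) 58.9917
(array([ 0.51750867, -0.35298285]), np.float64(1.5467859321970145), 60.34722137451172, 28.059843063354492)
```

All four tiles stand in the rack. The last tile's top is at (0.588,-0.062), 117 mm high, 62 x 16 mm, which matches expectation. Next is the logger.

```bash
python3 - <<'E'
from h import *
M=down(1.547-np.pi); g=np.array([.5176,-.353,.134])
command_gripper(.085,60); movep(g+Z*.10,M); move_l(g,feed=.1,until_force=8); print(sense()["position"])
command_gripper(.015,60); s=sense(); print("gap",s["finger_gap"],s["gripper_force"],s["wrist_force"])
move_l(g+Z*.15,feed=.12); s=sense(); print(s["finger_gap"],s["gripper_force"],s["time_s"])
T=[.5881,-.0621]; movep([T[0],T[1],.30],down(1.733-np.pi)); sleep(.2)
s=sense(); print(s["finger_gap"],s["position"],s["time_s"]); p,P=cloud("scene","s4"); np.savez("s4.npz",p=p,P=P)
cv2.imwrite("pics/m4.png",cv2.resize(p[120:280,190:390,::-1],None,fx=3,fy=3,interpolation=cv2.INTER_CUBIC))
E
```

```text
[ 0.51817068 -0.35309252  0.13475117]
gap 0.018705334970071253 60.86755156517029 [-0.86184433  0.79086469  4.76508134]
0.01890833975773247 60.22325277328491 62.7583
0.018725039148033012 [ 0.58813607 -0.0640457   0.29964052] 64.1083
```

View pics/m4.png

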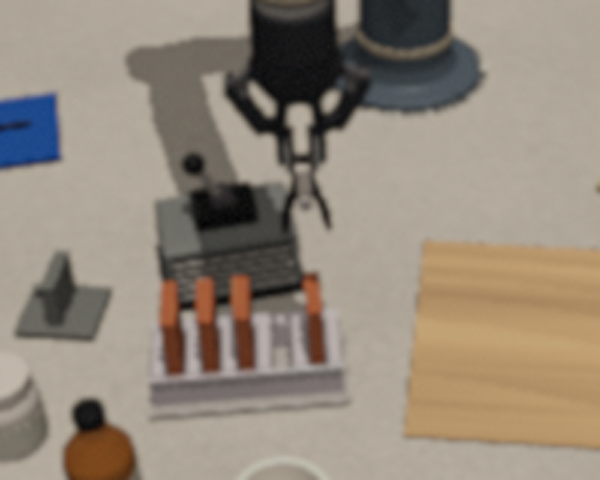

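The crop shows the logger held jaws down and squeezed open, with tips at (285,228) and (328,226), above the right-hand standing tile at (315,300). Four tiles stand in the rack. Next I'll measure the tip height and centring.

```bash
python3 - <<'E'
from h import *
np.set_printoptions(precision=4,suppress=True)
print(sense()["position"])
def jaws(P):
    q=inbox(P,.54,.64,-.12,-.01,.19,.34); t=np.array([.5881,-.0621,0]); n=np.array([np.cos(1.733),np.sin(1.733),0])
    y=(q-t)@n; print("z",np.percentile(q[:,2],[0,1,3]),len(q))
    for z in np.arange(.19,.30,.008):
        m=abs(q[:,2]-z)<.004
        if m.sum()>4: print(round(z,3),y[m].min().round(4),y[m].max().round(4),m.sum(),q[m,0].mean().round(4))
jaws(np.load("s4.npz")["P"]); print("top"); jaws(cloud("top")[1])
E
```

```text
[ 0.5881 -0.0636  0.2998]
z [0.2084 0.2116 0.215 ] 539
0.214 -0.0257 0.0213 21 0.5929
0.222 -0.0222 0.0188 20 0.5931
0.23 -0.019 0.0163 18 0.5963
0.238 -0.0182 0.0137 20 0.5949
0.246 -0.0152 0.0124 38 0.5966
0.254 -0.012 0.0076 11 0.6005
0.262 -0.0116 0.0089 22 0.6002
0.27 -0.011 0.0084 17 0.6014
0.278 -0.0157 0.0115 22 0.5991
0.286 -0.0234 0.0203 56 0.5938
0.294 -0.023 0.0208 27 0.5969
top
z [0.2051 0.2081 0.2112] 249
0.206 -0.0271 0.0204 5 0.5775
0.214 -0.0252 0.0212 20 0.5835
0.222 -0.024 0.0182 23 0.5809
0.23 -0.0212 0.0159 13 0.5815
0.238 -0.0174 0.0144 17 0.5784
0.246 -0.0162 0.0111 18 0.5743
0.254 -0.0124 0.0084 8 0.574
0.262 -0.0113 0.0081 8 0.5738
0.27 -0.0126 0.0074 10 0.5737
0.278 -0.0171 0.0129 15 0.577
0.286 -0.0242 0.0189 25 0.5785
0.294 -0.018 0.0189 14 0.5749
```

```bash
python3 - <<'E'
from h import *
np.set_printoptions(precision=4,suppress=True)
t=np.array([.5881,-.0621]); n=np.array([np.cos(1.733),np.sin(1.733)]); M=down(1.733-np.pi)
cmd=t+n*.0018
move_l([*cmd,.235],M,feed=.1); sleep(.3); e=sense()["position"][:2]-t; print("err",e, "along n",e@n)
cmd=cmd-n*(e@n); move_l([*cmd,.22],M,feed=.05); 
hit=move_l([*cmd,.187],M,feed=.03,until_force=8); s=sense(); print(hit,s["position"],(s["position"][:2]-t)@n,s["wrist_force"],s["finger_gap"],s["time_s"])
p,P=cloud("scene","s5"); cv2.imwrite("pics/m5.png",cv2.resize(p[150:270,200:360,::-1],None,fx=4,fy=4,interpolation=cv2.INTER_CUBIC))
E
```

```text
err [-0.0001  0.0018] along n 0.001757999651386771
False [ 0.5882 -0.062   0.1872] 5.201737666864438e-05 [-0.2673 -0.6    -0.881 ] 0.01878830542865861 67.0083
```

View pics/m5.png

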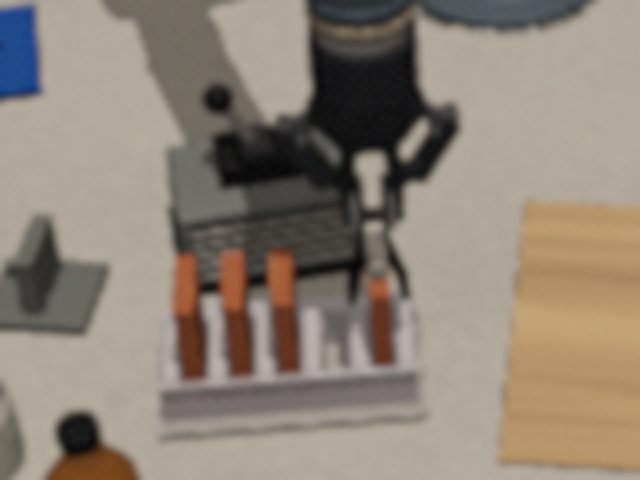

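The crop shows the jaws straddling the top of the right-hand tile at (380,285), centred. Releasing.

```bash
python3 - <<'E'
from h import *
np.set_printoptions(precision=4,suppress=True)
command_gripper(.085,60); sleep(.3); s=sense()["position"]; move_l(s+Z*.10,feed=.1)
movep([.50,-.09,.30],down(-np.pi/2)); sleep(.2); p,P=cloud("wrist","w6"); q,S=cloud("scene","s6")
cv2.imwrite("pics/m6.png",np.hstack([cv2.resize(q[150:270,200:360,::-1],(533,400),interpolation=cv2.INTER_CUBIC),cv2.resize(p[:300,230:430,::-1],(267,400))]))
for A in(P,S):
    k=inbox(A,.54,.64,-.12,-.01,.125,.24); print(rect(k[:,:2]),np.percentile(k[:,2],[50,98,99.8]),len(k))
check_rack(); print(sense()["time_s"])
E
```

```text
(array([ 0.5875, -0.0621]), np.float64(-1.4024793028034925), 60.8687744140625, 33.831661224365234) [0.1815 0.206  0.2068] 3628
(array([ 0.5903, -0.0613]), np.float64(-1.407351106609359), 58.766448974609375, 32.63425064086914) [0.1749 0.2077 0.2096] 239
slot -0.072 n 165 y [-0.0774 -0.0701 -0.0637] x [-0.0246  0.0336] top 0.1213 dy/dz -0.009
slot -0.036 n 149 y [-0.0417 -0.0354 -0.0283] x [-0.0236  0.0332] top 0.1218 dy/dz -0.008
slot 0 n 144 y [-0.0063 -0.0003  0.006 ] x [-0.0244  0.033 ] top 0.1215 dy/dz 0.017
slot 0.072 n 104 y [0.0646 0.0707 0.0784] x [0.0025 0.0327] top 0.122 dy/dz 0.007
69.975
```

View pics/m6.png

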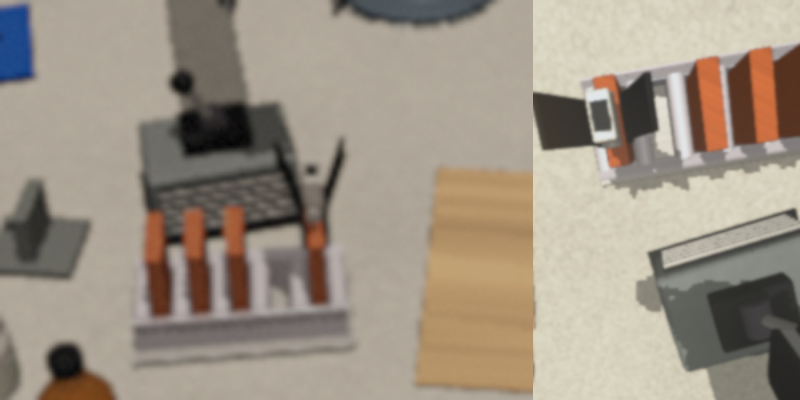

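The logger sits on the right-hand tile with its handles up. Its top is at 206 mm, so the pivot is about 140 mm and the mouth about 110 mm. Next is the switch.

```bash
python3 - <<'E'
from h import *
np.set_printoptions(precision=4,suppress=True)
c=np.array([.4352,-.1793]); yd=np.array([np.cos(1.875),np.sin(1.875)])
M=None
for yaw in(.304,.304-np.pi):
    A=down(yaw); r=[inverse_kinematics([*(c+yd*a),h],A) for a in(-.085,.01) for h in(.30,.172)]
    if all(x is not None for x in r): d=abs(r[0]-sense()["joint_pos"]).max(); M=A if M is None or d<best else M; best=d if M is A else best
command_gripper(0,40)
P=lambda a,h:[*(c+yd*a),h]
movep(P(-.085,.30),M); move_l(P(-.085,.172),feed=.15)
hit=move_l(P(.012,.172),feed=.06,until_force=12); s=sense(); print(hit,(s["position"][:2]-c)@yd,s["wrist_force"],s["time_s"])
a=(s["position"][:2]-c)@yd
move_l(P(a-.03,.172),feed=.1); move_l(P(a-.03,.30),feed=.2)
movep(P(-.14,.36),M); sleep(.2)
p,Q=cloud("top"); q,S=cloud("scene","s7")
for X in(Q,S):
    k=inbox(X,.36,.53,-.27,-.07,.148,.2)
    if len(k): print("ball",np.median(k,0),"y",np.median((k[:,:2]-c)@yd),len(k))
cv2.imwrite("pics/m7.png",cv2.resize(q[150:270,200:360,::-1],None,fx=4,fy=4,interpolation=cv2.INTER_CUBIC)); check_rack()
E
```

```text
True 0.0057077170737233176 [ 1.6906 -2.1656  0.0892] 73.9583
ball [ 0.4241 -0.1518  0.168 ] y 0.029909730729811925 72
ball [ 0.4327 -0.1509  0.1663] y 0.028232444028798986 53
slot -0.072 n 168 y [-0.0771 -0.0697 -0.0636] x [-0.0252  0.0336] top 0.1217 dy/dz -0.016
slot -0.036 n 150 y [-0.0417 -0.0354 -0.0283] x [-0.0238  0.0336] top 0.1216 dy/dz -0.007
slot 0 n 142 y [-0.0063 -0.0003  0.006 ] x [-0.0268  0.0325] top 0.1218 dy/dz 0.008
slot 0.072 n 103 y [0.0646 0.0707 0.0785] x [0.0025 0.0336] top 0.1222 dy/dz 0.015
```

View pics/m7.png

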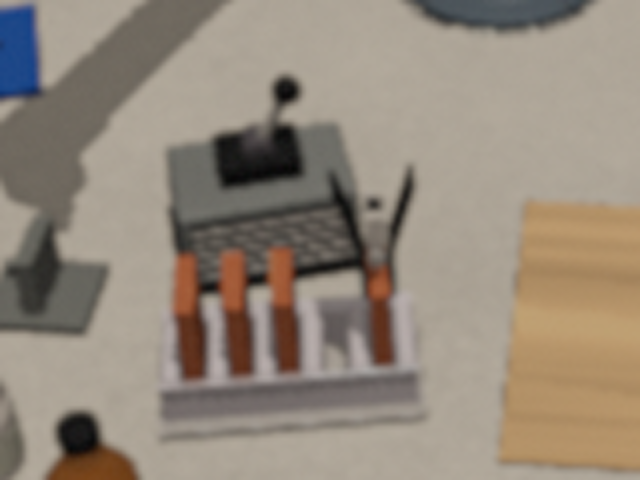

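The lever's ball is now at (285,90), +29 mm on the blower's +y side, so the blower is on. The tiles and logger are in place and the arm is clear.

```bash
python3 -c "
from rig import *
print(finish_job())"
```

```text
the job is handed in; nothing more can be done
None
```

I handed the job in: camera checks show all four tiles on end in the rack, the logger clipped on the left-most tile and the blower lever fully over to on; the rig gave no verdict.

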